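# Feed a plug-in module home through its guide channel

## Robot

A 6-joint arm with a two-finger parallel gripper is mounted at the origin on the work surface. World frame = base frame: x ahead of the robot, y to its left, z up, the work surface at z = 0. Lengths are in mm, angles in rad, forces in N, time in s.
With the tool pointing down it reaches from about 350 to 975 mm from the base axis. Payload 7.1 kg.
Tool frame: the origin (TCP) lies at the very end of the fingers, on their centre line; the grasp point (between the pads) lies 19 mm behind it (ctrl.pinch_z is the distance from the TCP to the grasp point, in mm); z points along the fingers, y is the direction in which the jaws open and shut (so a half turn about z gives the same grasp; the last joint's range is limited). The gripper opens to 88 mm and grips with 3 to 60 N. Pads are 20 mm wide; open, the fingers measure 115 mm over their backs; the gripper's body (75 mm by 178 mm) begins 61 mm behind the grasp point.
Start: joints at [1.195, 0.423, 1.63, -0, 1.089, -0.019], TCP at [218.266, 585.632, 222.675] pointing down, gripper open.
Joint ranges: [-3, 3], [-0.9, 2.11], [0.09, 2.58], [-1.31, 4.45], [0.11, 2.69], [-2.54, 2.54]. Speed limits (rad/s): [2.39, 2.39, 3.01, 3.14, 3.14, 3.14].

## Interface

Orientations are given as a rotation vector (axis times angle).
In Python, from workcell import ctrl gives the robot as it stands.
- The arm moves only by the shell command python3 -m inch 'ROWS' [OPENING]. ROWS is JSON, a list of rows, each an object with "xyz": the shift along the tool's x, y, z in cm, a list of three; "spin": the turn about the tool's z in degrees. A call has 1 to 20 rows; each row is the pose to reach, as a shift and turn from the pose measured when the call began, along the tool's axes at that moment; what a row does not reach only later rows make up. A row lasts 1/10 s, in which the tool goes at most 50 mm and 8.59 degrees, less where a joint would pass 70% of its speed; a pose out of reach is approached as far as the arm can. A call with a gripper value outside its range is refused whole. OPENING is the closure, from 0 (fully open) to 1 (shut), set as the call begins (- or left out, the last holds). The fingers move at their own pace and stop on an object; the grip force is fixed at half the most. Time passes only in rows, so rows that repeat a pose let the fingers close. It gives the time, the measured TCP pose, the force and the opening at its end, in the units of the state.
- ctrl.get_obs(): the state, without advancing time (a new reading comes with each control period).
- ctrl.get_image(name): name is "scene" or "top" or "wrist"; returns the picture (400x640x3 uint8, red, green, blue); there is no depth.
- ctrl.camera_info(name): a dict with "camera_matrix" (3x3 intrinsics, pixels), "R" (3x3) and "t" (3): a world point X has camera coordinates R X + t; the wrist camera has in their place "hand_eye" (4x4, takes a point from camera to tool coordinates, whose origin is the TCP and whose axes are the flange's). Camera axes: x right, y down, z forward; pixel columns grow to the right and rows downward; lengths in mm; the calibration is good to about 2 mm. A picture is of the moment at which its call begins: read the wrist's pose just before it. camera_info takes no time and is no camera call.
- ctrl.close_job(): hands the job in, once; it reports no verdict.
The state is a dict: "t": time; "qpos": joint angles; "qvel": joint speeds; "joint_torque": joint torques, N m; "ee_pos": TCP position; "orientation": TCP orientation; "ft_force": force on the tool from outside, world axes, zero at the start; "moment": the same for the moment, N m; "width": finger opening in mm.
Only numpy, scipy, OpenCV 4.12 (cv2) and the standard library are available. Lean on these libraries where they do the work, as an engineer would, in place of code of your own. Each camera call takes 0.05 s, during which the arm holds its last target. There are 200 camera calls.

## Task

Pick up the push stick and use its tip to feed the small module along the guide channel of the opened chassis, touching the module with nothing but the stick, and press it gently home until the contact carriage at the far end has gone all the way in. Do not force it once it has bottomed. Then draw the stick out, leaving the module seated, lay it back down on the bench, let go, and leave the other things alone.

Things in the scene. Friction and masses are not known exactly. Their poses are not given: they have to be found in the camera images.
- chassis: Opened steel chassis fixed to the bench: 250 mm long, walls 45 mm high, reaching 90 mm to its +y side and 60 mm to its -y side; nothing inside higher than 50 mm. x runs level along the guide channel in the feeding direction, z up. Origin at bench level on the channel's centre line, 110 mm in from the open end of the channel, which is also the chassis's open front.
- channel_mouth (a point): Open end of the channel (chassis x = -110 mm), middle of its floor, 12 mm above the bench. Channel 18 mm wide, level floor, steel walls 5 mm thick up to 34 mm above the bench. The first 70 mm are open-topped; the next 120 mm are covered at 34 to 37 mm above the bench, but for an 8 mm viewing slot. Axes as the chassis; free bench before it.
- module_center (a point): Centre of the loose plug-in module, an aluminium block 36 mm long (its x axis, which points along the channel), 15 mm wide, 15 mm high, about 40 g. At the start it lies on the floor of the open-topped part of the channel.
- connector (a joint): Travel (m) of the black contact carriage in the covered channel: 0 at first, 0.012 fully in at a hard stop. Pressed by the module it slides along chassis +x, resists with about 6 N and stays where left. Its depth is not measured: its face starts between chassis x = +20 and +55 mm. At 12 to 20 N it has surely bottomed; over 35 N of the stick on the module spoils it.
- stick_grip (a point): Grasp point of the loose white push stick (90 g): 34 mm above its underside, in an upright grip 44 mm long (x), 16 mm thick (y, pinch here), from 5 to 55 mm above the underside, on a foot 50 x 34 x 5 mm. A bar 11 mm wide, 12 mm high runs from it along the stick's +x axis, flush with the underside. Starts standing on its foot on the bench.
- stick_tip (a point): Middle of the square end of the stick's bar: 185 mm ahead of the grasp point along the stick's x axis, 6 mm above the underside. Same axes as the stick.
- tape: Roll of tape, ring 68 mm across, 22 mm high, origin under its centre. Bystander.
- jar: Small amber jar with a black cap, 60 mm across, 55 mm high, origin under its centre. Bystander.
- tin: Small round steel bowl, 70 mm across, 35 mm high, origin under its centre. Bystander.

How it is judged:
By the outcome, as a careful person would: the job done as asked, in the order asked, and still so for the second after the job is handed in, with the robot touching nothing.
It also fails if it takes over 51 s, if anything falls off the work surface, if the arm or the gripper's body presses on something with over 40 N, if the wrist force passes 120 N, or if a joint passes its speed limit or range.

## Working session

There is one attempt and no reset: what is moved stays moved. The work goes in short steps, Python scripts to look and compute and a shell command to move; the robot and the scene stay as the last step left them, time stands still between calls to the robot, and variables do not carry over. Pictures are saved under pics/ and viewed, about 8 in all and at most 12, crops included, and the job is handed in when it is done.

```bash
ls; mkdir -p pics; python3 - <<'E'
from workcell import ctrl
import cv2,numpy as np
o=ctrl.get_obs(); print({k:np.round(v,3) for k,v in o.items()})
for n in ("scene","top"):
    im=ctrl.get_image(n); cv2.imwrite(f"pics/{n}0.png",im[:,:,::-1])
for n in ("scene","top","wrist"):
    print(n,ctrl.camera_info(n))
E
```

```text
pics
{'t': np.float64(0.0), 'qpos': array([ 1.195,  0.424,  1.631,  0.   ,  1.089, -0.019]), 'qvel': array([ 0.001,  0.   ,  0.   , -0.001, -0.   ,  0.002]), 'joint_torque': array([ 1.0000e-03, -5.4462e+01, -2.7367e+01,  6.4000e-02,  2.3000e-02,
       -0.0000e+00]), 'ee_pos': array([218.069, 585.149, 221.928]), 'orientation': array([-5.570e-01, -3.091e+00,  2.000e-03]), 'ft_force': array([ 0.133, -0.377,  0.686]), 'moment': array([ 0.009,  0.054, -0.032]), 'width': np.float64(87.568)}
scene {'camera_matrix': array([[491.74272499,   0.        , 322.76975862],
       [  0.        , 491.74272499, 196.10233906],
       [  0.        ,   0.        ,   1.        ]]), 'R': array([[-0.81370738,  0.58118819, -0.01002998],
       [ 0.43946265,  0.60380365, -0.66505168],
       [-0.38046404, -0.54556526, -0.74672998]]), 't': array([ 461.72138283, -285.44022175, 1192.1456944 ])}
top {'camera_matrix': array([[409.28594746,   0.        , 317.08085929],
       [  0.        , 409.28594746, 202.3201224 ],
       [  0.        ,   0.        ,   1.        ]]), 'R': array([[-0.06600192, -0.99781392,  0.00333534],
       [-0.96933485,  0.06332443, -0.23744464],
       [ 0.23671436, -0.01890486, -0.97139535]]), 't': array([126.82211443, 638.28955781, 627.48998343])}
wrist {'camera_matrix': array([[319.74660941,   0.        , 315.76059541],
       [  0.        , 319.74660941, 198.20289614],
       [  0.        ,   0.        ,   1.        ]]), 'hand_eye': array([[ 1.10384108e-04, -9.65177567e-01, -2.61595590e-01,
         7.09600549e+01],
       [ 9.99999974e-01,  5.38748807e-05,  2.23189080e-04,
        -1.08615963e-01],
       [-2.01323662e-04, -2.61595608e-01,  9.65177547e-01,
        -1.62163320e+02],
       [ 0.00000000e+00,  0.00000000e+00,  0.00000000e+00,
         1.00000000e+00]])}
```

View pics/top0.png

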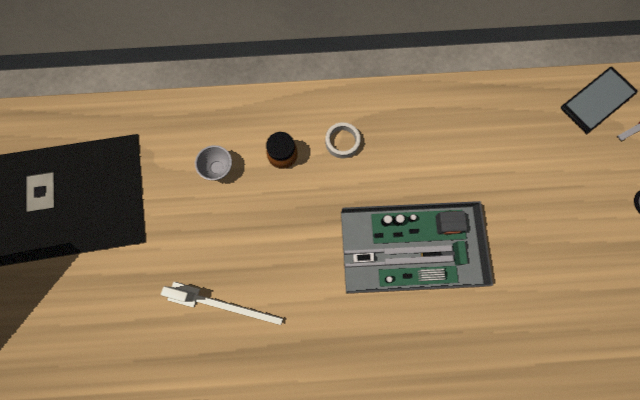

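View pics/scene0.png

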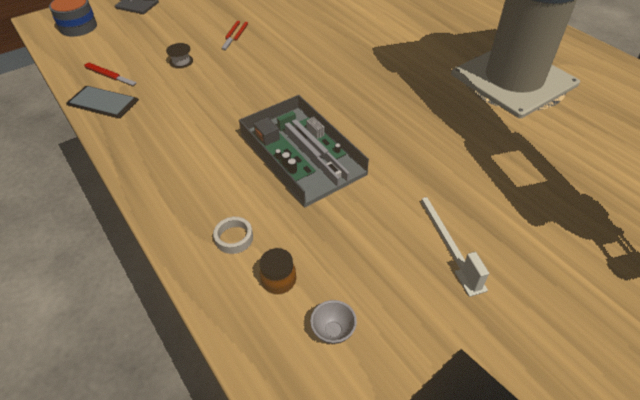

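The top view shows the stick grip at about (180,295) and its tip at about (283,321). The channel mouth is at about (345,258), feeding to the right (world −y), and the module is at about (364,258). I'll zoom in next.

```bash
cat > h.py <<'E'
import numpy as np,cv2
from workcell import ctrl
from scipy.spatial.transform import Rotation as Ro
def cam(n,obs=None):
    c=ctrl.camera_info(n);K=c["camera_matrix"]
    if n!="wrist": return K,c["R"],c["t"]
    T=np.eye(4);T[:3,:3]=Ro.from_rotvec(obs["orientation"]).as_matrix();T[:3,3]=obs["ee_pos"]
    M=np.linalg.inv(T@c["hand_eye"]);return K,M[:3,:3],M[:3,3]
def ray(C,uv,z):
    K,R,t=C;o=-R.T@t;d=R.T@np.linalg.inv(K)@np.array([uv[0],uv[1],1.]);return o+d*(z-o[2])/d[2]
def px(C,X):
    K,R,t=C;p=K@(R@np.asarray(X,float)+t);return p[:2]/p[2]
E
python3 - <<'E'
from h import *
im=cv2.imread("pics/top0.png")
a=cv2.resize(im[270:340,150:300],None,fx=5,fy=5,interpolation=cv2.INTER_CUBIC)
b=cv2.resize(im[225:275,335:485],None,fx=5,fy=5,interpolation=cv2.INTER_CUBIC)
cv2.imwrite("pics/crop1.png",np.vstack([a,b])[:600])
C=cam("top")
for n,uv,z in [("griptop",(175,294),55),("tip",(283,321),12),("mouth",(345,258),12),("module",(364,258),27),("frontL",(343,209),45),("backL",(480,204),45),("tape",(343,140),11),("jar",(281,144),55),("tin",(214,162),35)]:
    print(n,ray(C,uv,z).round(0))
E
```

```text
griptop [508. 333.  55.]
tip [451. 157.  12.]
mouth [553.  40.  12.]
module [550.   7.  27.]
frontL [638.  38.  45.]
backL [ 631. -208.   45.]
tape [783.  24.  11.]
jar [765. 143.  55.]
tin [745. 271.  35.]
```

View pics/crop1.png

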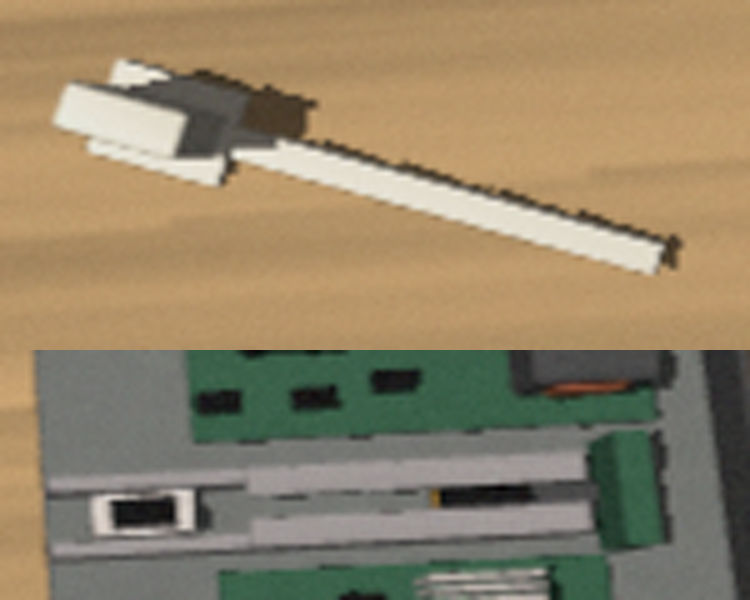

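```bash
cat >> h.py <<'E'
def goto(x,y,z,yaw=None):
    o=ctrl.get_obs();R=Ro.from_rotvec(o["orientation"]).as_matrix()
    d=R.T@(np.array([x,y,z])-o["ee_pos"])/10
    cur=np.degrees(np.arctan2(R[1,0],R[0,0]))
    s=0 if yaw is None else (cur-yaw+180)%360-180
    print("t",o["t"].round(2),"ee",o["ee_pos"].round(1),"yaw",cur.round(2),"tilt",R[:,2].round(3),"F",o["ft_force"].round(1),"w",o["width"].round(1));print("xyz cm",d.round(2),"spin",np.round(s,2))
E
python3 - <<'E'
from h import *
C=cam("top")
f=lambda u,v,oy:(150+u/5,270+v/5) if oy==0 else (335+u/5,225+(v-350)/5)
A=lambda d:np.degrees(np.arctan2(d[1],d[0]))
g=[ray(C,f(u,v,0),55) for u,v in [(75,83),(187,117),(176,158),(53,122)]]
G=np.mean(g,0)
tp=np.mean([ray(C,f(u,v,0),12) for u,v in [(665,243),(655,274)]],0)
print("grip",G,"tip",tp,"len",np.linalg.norm((tp-G)[:2]),"yaw",A(tp-G), "griptop edge yaw",A(g[1]-g[0]),A(g[2]-g[3]))
bar=[ray(C,f(u,v,0),12) for u,v in [(330,150),(665,243),(350,189),(655,274)]]
print("bar yaw",A(bar[1]-bar[0]),A(bar[3]-bar[2]))
a,b=ray(C,f(250,507,1),37),ray(C,f(592,489,1),37)
print("slot",a,b,A(b-a))
fl=ray(C,(343,209),45); bl=ray(C,(480,204),45);print("side wall",A(bl-fl))
print("front floor line",[ray(C,f(u,v,1),z).round(1) for u,v,z in [(48,484,34),(52,551,34)]])
print("module",ray(C,f(143,512,1),27),"ends",ray(C,f(92,513,1),27),ray(C,f(195,510,1),27))
print("carriage",ray(C,f(435,497,1),27))
goto(G[0],G[1],130,73)
E
```

```text
grip [507.86443038 333.82721754  55.        ] tip [449.5297954  159.18448708  12.        ] len 184.12770823498482 yaw -108.47048908123482 griptop edge yaw -109.96450715390456 -109.35544118119827
bar yaw -108.68102242810983 -108.68519994400049
slot [549.08422377 -29.18414823  37.        ] [ 547.45793423 -150.65257173   37.        ] -90.76706321746875
side wall -91.59962749100008
front floor line [array([562.2,  41.1,  34. ]), array([538.6,  41.6,  34. ])]
module [550.79702998   7.43262069  27.        ] ends [551.63924872  25.65989101  27.        ] [550.28585722 -11.19408311  27.        ]
carriage [549.26162317 -97.48710051  27.        ]Traceback (most recent call last):
  File "<stdin>", line 17, in <module>
  File "h.py", line 18, in goto
    print("t",o["t"].round(2),"ee",o["ee_pos"].round(1),"yaw",cur.round(2),"tilt",R[:,2].round(3),"F",o["ft_force"].round(1),"w",o["width"].round(1));print("xyz cm",d.round(2),"spin",np.round(s,2))
              ^^^^^^^^^^^^
AttributeError: 'float' object has no attribute 'round'
```

```bash
sed -i 's/o\["t"\].round(2)/round(float(o["t"]),2)/;s/cur.round(2)/round(float(cur),2)/;s/o\["width"\].round(1)/round(float(o["width"]),1)/' h.py; python3 -c "
from h import *
goto(507.5,333,130,71.4)"
```

```text
t 0.1 ee [218.1 585.2 222. ] yaw 159.56 tilt [-0.001 -0.001 -1.   ] F [ 0.5 -0.2  0.1] w 87.5
xyz cm [-35.93 -13.51   9.22] spin 88.16
```

```bash
python3 -m inch '[{"xyz":[-3,-1.1,0.5],"spin":8},{"xyz":[-6,-2.2,1],"spin":16},{"xyz":[-9,-3.4,2],"spin":24},{"xyz":[-12,-4.5,3],"spin":32},{"xyz":[-15,-5.6,4],"spin":40},{"xyz":[-18,-6.8,5],"spin":48},{"xyz":[-21,-7.9,6],"spin":56},{"xyz":[-24,-9,7],"spin":64},{"xyz":[-27,-10.1,8],"spin":72},{"xyz":[-30,-11.3,9],"spin":80},{"xyz":[-33,-12.4,9.2],"spin":88.2},{"xyz":[-35.9,-13.5,9.2],"spin":88.2},{"xyz":[-35.9,-13.5,9.2],"spin":88.2},{"xyz":[-35.9,-13.5,9.2],"spin":88.2},{"xyz":[-35.9,-13.5,9.2],"spin":88.2}]' 0; python3 - <<'E'
from h import *
goto(507.5,333,15,71.4)
o=ctrl.get_obs();im=ctrl.get_image("wrist");cv2.imwrite("pics/w1.png",im[:,:,::-1])
C=cam("wrist",o);print("expected griptop px",px(C,[507.5,333,55]))
E
```

```text
t: 1.6
ee_pos: [506.5, 333.5, 129.9]
orientation: [2.551, 1.833, -0.003]
ft_force: [0.5, -0.0, -0.2]
width: 88.0
t 1.6 ee [506.5 333.5 129.9] yaw 71.39 tilt [-0.001 -0.002 -1.   ] F [ 0.5 -0.  -0.2] w 88.0
xyz cm [1.000e-02 1.200e-01 1.149e+01] spin -0.01
expected griptop px [316.77019094 207.00845965]
```

View pics/w1.png

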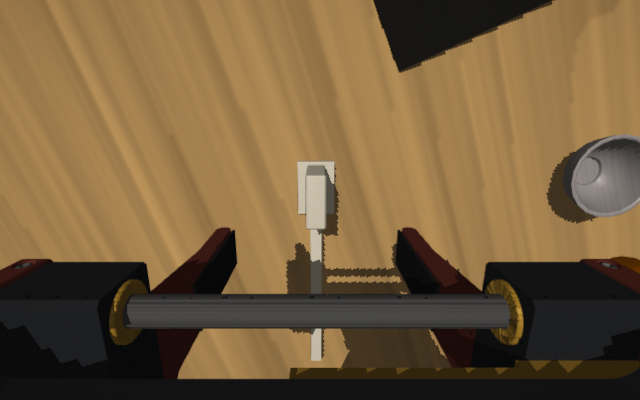

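```bash
python3 - <<'E'
from h import *
C=cam("wrist",ctrl.get_obs())
a,b=ray(C,(316,177),55),ray(C,(316,229.5),55)
t=ray(C,(316,360),12);print(a,b,(a+b)/2,np.linalg.norm(a-b),t,np.linalg.norm((t-(a+b)/2)[:2]))
E
```

```text
[514.3962019  355.87972775  55.        ] [500.96557974 315.87324857  55.        ] [507.68089082 335.87648816  55.        ] 42.20071075874745 [449.22738595 161.66916782  12.        ] 183.752558327679
```

```bash
python3 -m inch '[{"xyz":[0.15,0.1,3]},{"xyz":[0.15,0.1,6]},{"xyz":[0.15,0.1,8.5]},{"xyz":[0.15,0.1,10.3]},{"xyz":[0.15,0.1,11.2]},{"xyz":[0.15,0.1,11.4]},{"xyz":[0.15,0.1,11.4]},{"xyz":[0.15,0.1,11.4]}]' && python3 -m inch '[{"xyz":[0,0,0]},{"xyz":[0,0,0]},{"xyz":[0,0,0]},{"xyz":[0,0,0]},{"xyz":[0,0,0]},{"xyz":[0,0,0]},{"xyz":[0,0,0]},{"xyz":[0,0,0]}]' 1
```

```text
$[0]: bad value
```

```bash
python3 -m inch '[{"xyz":[0.15,0.1,3],"spin":0},{"xyz":[0.15,0.1,6],"spin":0},{"xyz":[0.15,0.1,8.5],"spin":0},{"xyz":[0.15,0.1,10.3],"spin":0},{"xyz":[0.15,0.1,11.2],"spin":0},{"xyz":[0.15,0.1,11.4],"spin":0},{"xyz":[0.15,0.1,11.4],"spin":0},{"xyz":[0.15,0.1,11.4],"spin":0}]' && python3 -m inch '[{"xyz":[0,0,0],"spin":0},{"xyz":[0,0,0],"spin":0},{"xyz":[0,0,0],"spin":0},{"xyz":[0,0,0],"spin":0},{"xyz":[0,0,0],"spin":0},{"xyz":[0,0,0],"spin":0},{"xyz":[0,0,0],"spin":0},{"xyz":[0,0,0],"spin":0}]' 1
```

```text
t: 2.45
ee_pos: [508.2, 335.3, 17.1]
orientation: [2.55, 1.834, 0.0]
ft_force: [0.6, -0.0, 0.5]
width: 87.7
t: 3.25
ee_pos: [508.2, 335.3, 17.0]
orientation: [2.55, 1.834, -0.0]
ft_force: [0.9, -0.9, -0.3]
width: 27.3
```

```bash
python3 -m inch '[{"xyz":[0,0,0],"spin":0},{"xyz":[0,0,0],"spin":0},{"xyz":[0,0,0],"spin":0},{"xyz":[0,0,0],"spin":0},{"xyz":[0,0,0],"spin":0}]' && python3 -m inch '[{"xyz":[0,0,-1],"spin":0},{"xyz":[0,0,-3],"spin":0},{"xyz":[0,0,-5],"spin":0},{"xyz":[0,0,-6],"spin":0},{"xyz":[0,0,-6],"spin":0},{"xyz":[0,0,-6],"spin":0}]'
python3 - <<'E'
from h import *
goto(549,280,77,89)
im=ctrl.get_image("scene");im2=ctrl.get_image("top")
a=cv2.resize(im[180:300,380:510],None,fx=3,fy=3);b=cv2.resize(im2[265:345,150:310],None,fx=2.5,fy=2.5)
c=np.zeros((360,800,3),np.uint8);c[:360,:390]=a;c[:200,395:795]=b
cv2.imwrite("pics/l1.png",c[:,:,::-1])
E
```

```text
t: 3.75
ee_pos: [508.1, 335.3, 17.0]
orientation: [2.55, 1.834, -0.0]
ft_force: [0.1, 0.3, -1.0]
width: 15.9
t: 4.35
ee_pos: [507.9, 335.2, 76.9]
orientation: [2.55, 1.834, -0.0]
ft_force: [-0.8, 0.6, -0.9]
width: 15.8
t 4.35 ee [507.9 335.2  76.9] yaw 71.44 tilt [ 0.    -0.001 -1.   ] F [-0.8  0.6 -0.9] w 15.8
xyz cm [-3.93  5.65 -0.  ] spin -17.56
```

View pics/l1.png

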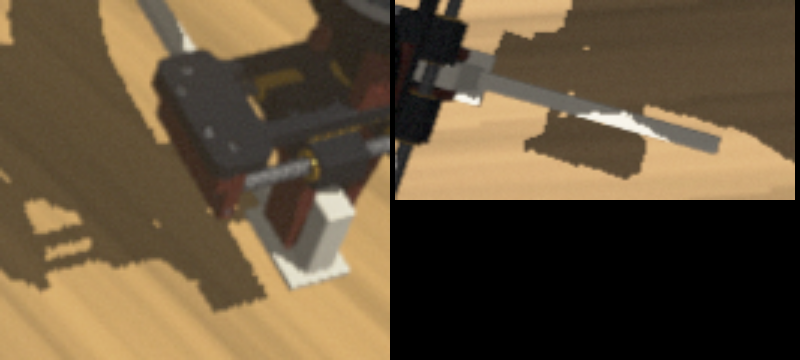

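```bash
python3 - <<'E'
from h import *
C=cam("top");o=ctrl.get_obs()
d=np.array([np.cos(np.radians(-108.6)),np.sin(np.radians(-108.6))])
t=o["ee_pos"][:2]+185*d
for z in (66,69,72,75):print(z,px(C,[*t,z]))
goto(553.7,255,77,89)
E
```

```text
66 [279.10844214 323.8533815 ]
69 [278.9478648  323.94774523]
72 [278.78587095 324.04294138]
75 [278.62244176 324.13898101]
t 4.45 ee [507.6 335.   76.2] yaw 71.44 tilt [-0.001 -0.001 -1.   ] F [ 0.5 -0.7 -0.7] w 15.7
xyz cm [-6.11  6.92 -0.08] spin -17.56
```

```bash
python3 -m inch '[{"xyz":[-1,1.1,0],"spin":-3},{"xyz":[-2,2.3,0],"spin":-6},{"xyz":[-3,3.4,0],"spin":-9},{"xyz":[-4,4.5,0],"spin":-12},{"xyz":[-5,5.6,0],"spin":-15},{"xyz":[-6.1,6.9,0],"spin":-17.6},{"xyz":[-6.1,6.9,0.5],"spin":-17.6},{"xyz":[-6.1,6.9,1.5],"spin":-17.6},{"xyz":[-6.1,6.9,2.5],"spin":-17.6},{"xyz":[-6.1,6.9,3.5],"spin":-17.6},{"xyz":[-6.1,6.9,4.2],"spin":-17.6},{"xyz":[-6.1,6.9,4.2],"spin":-17.6},{"xyz":[-6.1,6.9,4.2],"spin":-17.6},{"xyz":[-6.1,6.9,4.2],"spin":-17.6}]'
python3 - <<'E'
from h import *
goto(553.6,245,33,89)
im2=ctrl.get_image("top");im=ctrl.get_image("scene")
cv2.imwrite("pics/a_top.png",im2[:,:,::-1]);cv2.imwrite("pics/a_scene.png",im[:,:,::-1])
b=cv2.resize(im2[220:300,250:410],None,fx=5,fy=5,interpolation=cv2.INTER_CUBIC)
C=cam("scene");p=px(C,[551,65,20]).astype(int);print(p)
a=cv2.resize(im[p[1]-25:p[1]+15,p[0]-50:p[0]+60],None,fx=5,fy=5,interpolation=cv2.INTER_CUBIC)
c=np.zeros((600,800,3),np.uint8);c[:400]=b;c[400:,:550]=a
cv2.imwrite("pics/a.png",c[:,:,::-1])
o=ctrl.get_obs();e=o["ee_pos"];print("pred tip top px",px(cam("top"),[e[0]-185*np.sin(np.radians(1)),e[1]-185,e[2]-17+12]))
E
```

```text
t: 5.85
ee_pos: [553.8, 255.3, 34.6]
orientation: [2.24, 2.202, -0.002]
ft_force: [0.1, -0.9, -1.6]
width: 16.1
t 5.85 ee [553.8 255.3  34.6] yaw 89.04 tilt [-0.    -0.001 -1.   ] F [ 0.1 -0.9 -1.6] w 16.1
xyz cm [-1.03  0.    0.16] spin 0.04
[349 186]
pred tip top px [328.59671458 259.65995071]
```

View pics/a.png

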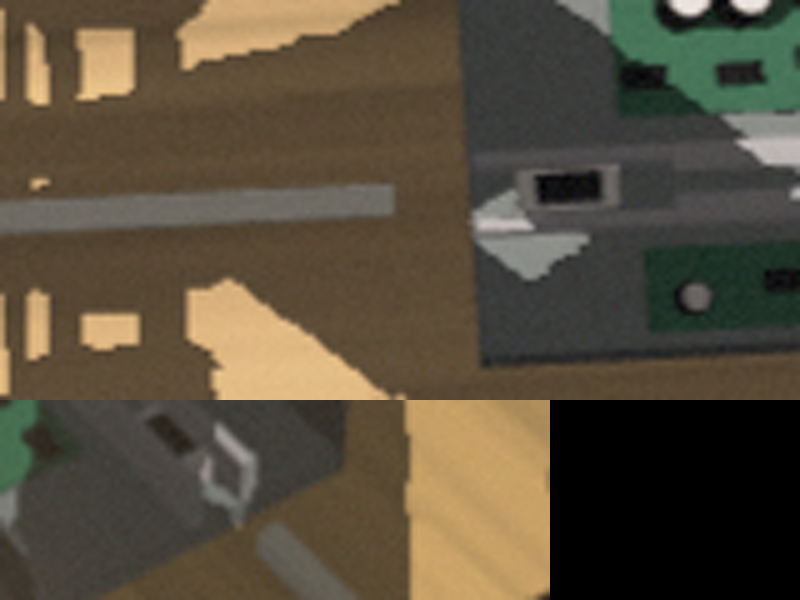

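```bash
python3 - <<'E'
from h import *
T=cam("top");S=cam("scene")
A=lambda d:np.degrees(np.arctan2(d[1],d[0]))
a,b=ray(T,(250,220+217/5),29.6),ray(T,(328.6,260),29.6);print("bar",a,b,A(b-a))
for z in (24,27,29.6,32):print(z,px(S,[550,70.3,z]))
g=lambda u,v:(250+u/5,220+v/5)
print("module",ray(T,g(570,187),27),"walls mouth",ray(T,g(472,156),34),ray(T,g(475,229),34))
E
```

```text
bar [553.20818323 209.81066546  29.6       ] [550.03880552  70.29268663  29.6       ] -91.3013429591763
24 [351.85093681 186.94819988]
27 [351.90540694 185.86464676]
29.6 [351.9528284  184.92131024]
32 [351.99677957 184.04700667]
module [550.7500794    6.71898002  27.        ] walls mouth [563.28042666  41.32104794  34.        ] [537.57140224  42.37088814  34.        ]
```

```bash
python3 - <<'E'
from h import *
S=cam("scene")
print(px(S,[550.75,6.7,27]),"wallend tops",px(S,[560.5,41.5,34]),px(S,[540.5,41.5,34]),"walls outer",px(S,[564,41.5,34]),px(S,[536,41.5,34]))
im=cv2.imread("pics/a_scene.png")
c=cv2.resize(im[150:205,305:380],None,fx=10,fy=10,interpolation=cv2.INTER_CUBIC)
c=cv2.convertScaleAbs(c,alpha=1.7)
cv2.imwrite("pics/a2.png",c)
E
```

```text
[331.58882198 166.70558781] wallend tops [338.30953109 176.72809908] [346.71086974 172.27979014] walls outer [336.8251551  177.51404086] [348.58242977 171.28884362]
```

View pics/a2.png

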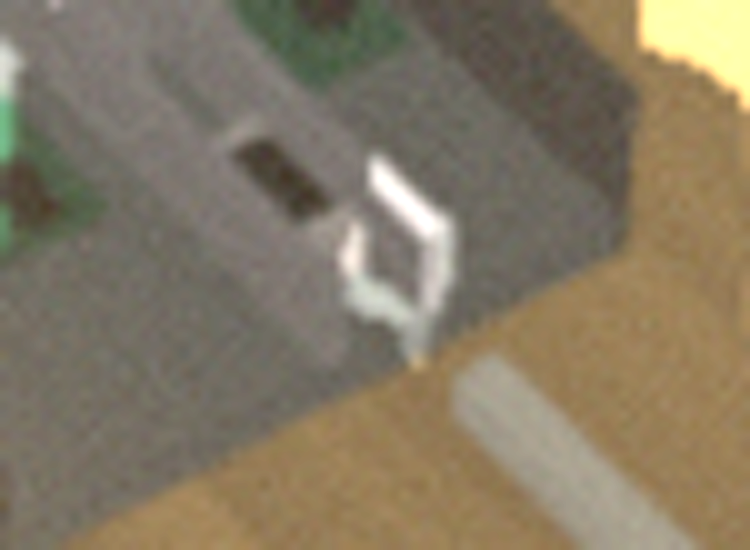

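```bash
python3 -m inch '[{"xyz":[-0.5,0,0],"spin":-0.3},{"xyz":[-1.2,0,0],"spin":-0.3},{"xyz":[-1.9,0,0],"spin":-0.3},{"xyz":[-2.6,0,0],"spin":-0.3},{"xyz":[-3.3,0,0],"spin":-0.3},{"xyz":[-3.9,0,0],"spin":-0.3},{"xyz":[-4.2,0,0],"spin":-0.3},{"xyz":[-4.2,0,0],"spin":-0.3},{"xyz":[-4.2,0,0],"spin":-0.3}]'
python3 - <<'E'
from h import *
goto(553.6,185,34,89.3)
im2=ctrl.get_image("top")
cv2.imwrite("pics/b_top.png",im2[:,:,::-1])
b=cv2.resize(im2[235:280,320:460],None,fx=5.7,fy=5.7,interpolation=cv2.INTER_CUBIC)
cv2.imwrite("pics/b.png",cv2.convertScaleAbs(b[:,:,::-1],alpha=1.5))
E
```

```text
t: 6.85
ee_pos: [553.2, 213.3, 34.8]
orientation: [2.234, 2.208, -0.001]
ft_force: [-0.9, -0.4, -1.6]
width: 16.2
t 6.85 ee [553.2 213.3  34.8] yaw 89.33 tilt [-0.    -0.001 -1.   ] F [-0.9 -0.4 -1.6] w 16.2
xyz cm [-2.83  0.07  0.08] spin 0.03
```

View pics/b.png

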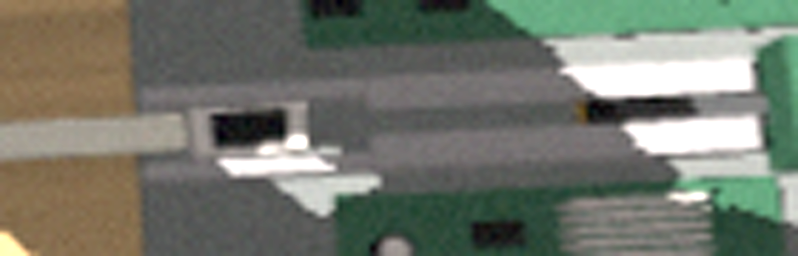

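```bash
python3 -m inch '[{"xyz":[-0.3,0,0],"spin":0},{"xyz":[-0.6,0,0],"spin":0},{"xyz":[-1,0,0],"spin":0},{"xyz":[-1.4,0,0],"spin":0},{"xyz":[-1.8,0,0],"spin":0},{"xyz":[-2.2,0,0],"spin":0},{"xyz":[-2.6,0,0],"spin":0},{"xyz":[-3,0,0],"spin":0},{"xyz":[-3.3,0,0],"spin":0},{"xyz":[-3.5,0,0],"spin":0},{"xyz":[-3.5,0,0],"spin":0}]'
python3 -m inch '[{"xyz":[-0.3,0,0],"spin":0},{"xyz":[-0.6,0,0],"spin":0},{"xyz":[-1,0,0],"spin":0},{"xyz":[-1.4,0,0],"spin":0},{"xyz":[-1.8,0,0],"spin":0},{"xyz":[-2.2,0,0],"spin":0},{"xyz":[-2.6,0,0],"spin":0},{"xyz":[-3,0,0],"spin":0},{"xyz":[-3.3,0,0],"spin":0},{"xyz":[-3.5,0,0],"spin":0},{"xyz":[-3.5,0,0],"spin":0}]'
python3 - <<'E'
from h import *
goto(552,140,34,89.3)
im2=ctrl.get_image("top")
b=cv2.resize(im2[235:280,320:460],None,fx=5.7,fy=5.7,interpolation=cv2.INTER_CUBIC)
cv2.imwrite("pics/c.png",cv2.convertScaleAbs(b[:,:,::-1],alpha=1.5))
E
```

```text
t: 8.0
ee_pos: [552.8, 178.1, 34.8]
orientation: [2.234, 2.208, -0.001]
ft_force: [-0.0, -0.2, -0.6]
width: 16.0
t: 9.1
ee_pos: [552.4, 142.9, 34.8]
orientation: [2.234, 2.208, -0.001]
ft_force: [0.4, -1.1, -0.3]
width: 15.9
t 9.1 ee [552.4 142.9  34.8] yaw 89.31 tilt [-0.    -0.001 -1.   ] F [ 0.4 -1.1 -0.3] w 15.9
xyz cm [-0.29 -0.03  0.08] spin 0.01
```

View pics/c.png

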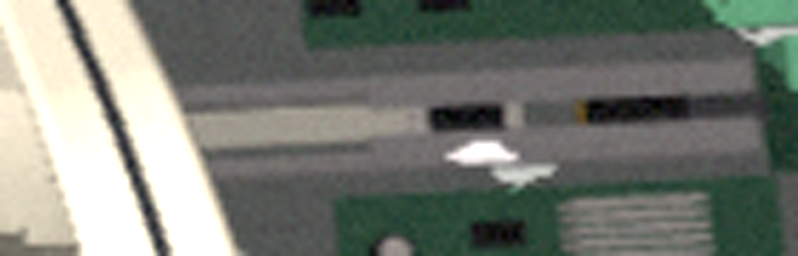

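Module pushed cleanly: its front is at about x=522 in the crop and the carriage's yellow face at 578, so roughly 18 mm to go. I'll go slowly from here.

```bash
python3 -m inch '[{"xyz":[-0.3,0,0],"spin":0},{"xyz":[-0.6,0,0],"spin":0},{"xyz":[-0.9,0,0],"spin":0},{"xyz":[-1.2,0,0],"spin":0},{"xyz":[-1.4,0,0],"spin":0},{"xyz":[-1.4,0,0],"spin":0}]'
python3 -m inch '[{"xyz":[-0.1,0,0],"spin":0},{"xyz":[-0.2,0,0],"spin":0},{"xyz":[-0.3,0,0],"spin":0},{"xyz":[-0.4,0,0],"spin":0}]'
python3 -m inch '[{"xyz":[-0.1,0,0],"spin":0},{"xyz":[-0.2,0,0],"spin":0},{"xyz":[-0.3,0,0],"spin":0}]'
python3 -m inch '[{"xyz":[-0.1,0,0],"spin":0},{"xyz":[-0.2,0,0],"spin":0},{"xyz":[-0.3,0,0],"spin":0}]'
```

```text
t: 9.75
ee_pos: [552.2, 128.7, 34.9]
orientation: [2.235, 2.207, -0.002]
ft_force: [0.3, -0.4, -1.0]
width: 16.1
t: 10.15
ee_pos: [552.2, 124.7, 34.9]
orientation: [2.234, 2.207, -0.001]
ft_force: [-0.0, 0.0, -0.2]
width: 15.9
t: 10.45
ee_pos: [552.6, 122.4, 35.1]
orientation: [2.235, 2.207, 0.001]
ft_force: [-0.3, 7.2, -0.4]
width: 16.0
t: 10.75
ee_pos: [552.9, 120.4, 35.4]
orientation: [2.236, 2.206, 0.003]
ft_force: [-0.7, 7.6, -0.1]
width: 16.0
```

```bash
python3 -m inch '[{"xyz":[-0.1,-0.05,0.04],"spin":0},{"xyz":[-0.2,-0.05,0.04],"spin":0},{"xyz":[-0.3,-0.05,0.04],"spin":0},{"xyz":[-0.4,-0.05,0.04],"spin":0}]'
python3 -m inch '[{"xyz":[-0.1,-0.05,0.04],"spin":0},{"xyz":[-0.2,-0.05,0.04],"spin":0},{"xyz":[-0.3,-0.05,0.04],"spin":0},{"xyz":[-0.3,-0.05,0.04],"spin":0}]'
```

```text
t: 11.15
ee_pos: [552.9, 117.5, 35.5]
orientation: [-2.237, -2.206, -0.007]
ft_force: [-0.5, 6.9, 1.7]
width: 15.6
t: 11.55
ee_pos: [552.9, 115.5, 35.5]
orientation: [-2.237, -2.205, -0.009]
ft_force: [0.4, 7.0, 1.4]
width: 15.7
```

```bash
python3 -m inch '[{"xyz":[-0.1,-0.04,0.03],"spin":0},{"xyz":[-0.2,-0.04,0.03],"spin":0},{"xyz":[-0.25,-0.04,0.03],"spin":0},{"xyz":[-0.25,-0.04,0.03],"spin":0}]'
python3 -m inch '[{"xyz":[-0.1,-0.04,0.03],"spin":0},{"xyz":[-0.2,-0.04,0.03],"spin":0},{"xyz":[-0.2,-0.04,0.03],"spin":0}]'
```

```text
t: 11.95
ee_pos: [553.0, 114.0, 35.7]
orientation: [-2.238, -2.205, -0.012]
ft_force: [-0.0, 7.4, 2.2]
width: 16.0
t: 12.25
ee_pos: [553.2, 113.1, 35.9]
orientation: [-2.238, -2.204, -0.015]
ft_force: [-0.2, 7.4, 1.4]
width: 15.9
```

```bash
python3 -m inch '[{"xyz":[-0.1,-0.04,0.03],"spin":0},{"xyz":[-0.2,-0.04,0.03],"spin":0},{"xyz":[-0.2,-0.04,0.03],"spin":0}]'
python3 -m inch '[{"xyz":[-0.1,-0.04,0.03],"spin":0},{"xyz":[-0.2,-0.04,0.03],"spin":0},{"xyz":[-0.2,-0.04,0.03],"spin":0}]'
python3 -c "
from h import *
goto(552,110,35,89.3)"
```

```text
t: 12.55
ee_pos: [553.3, 112.1, 36.1]
orientation: [-2.238, -2.204, -0.018]
ft_force: [-1.2, 7.0, 2.6]
width: 16.2
t: 12.85
ee_pos: [553.3, 111.2, 36.3]
orientation: [-2.239, -2.203, -0.021]
ft_force: [0.2, 6.9, 2.1]
width: 15.7
t 12.85 ee [553.3 111.2  36.3] yaw 89.08 tilt [ 0.009  0.01  -1.   ] F [0.2 6.9 2.1] w 15.7
xyz cm [-0.12 -0.13  0.13] spin -0.22
```

```bash
python3 -m inch '[{"xyz":[-0.1,-0.06,0.06],"spin":0},{"xyz":[-0.2,-0.06,0.06],"spin":0},{"xyz":[-0.2,-0.06,0.06],"spin":0}]'
python3 -m inch '[{"xyz":[-0.1,-0.06,0.06],"spin":0},{"xyz":[-0.2,-0.06,0.06],"spin":0},{"xyz":[-0.2,-0.06,0.06],"spin":0}]'
python3 - <<'E'
from h import *
im2=ctrl.get_image("top")
b=cv2.resize(im2[235:280,320:460],None,fx=5.7,fy=5.7,interpolation=cv2.INTER_CUBIC)
cv2.imwrite("pics/d.png",cv2.convertScaleAbs(b[:,:,::-1],alpha=1.5))
E
```

```text
t: 13.15
ee_pos: [553.4, 110.5, 36.2]
orientation: [-2.239, -2.202, -0.025]
ft_force: [-1.0, 9.0, 1.2]
width: 16.0
t: 13.45
ee_pos: [553.7, 110.3, 36.3]
orientation: [-2.24, -2.201, -0.03]
ft_force: [-0.5, 12.4, 2.7]
width: 15.7
```

View pics/d.png

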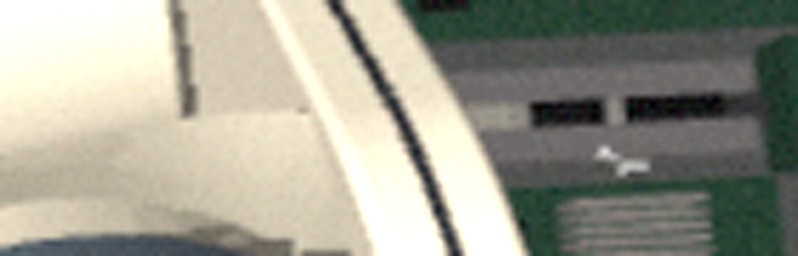

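The carriage's far end moved from about 690 to 727 px in the crop, roughly 12 mm, and the force has risen to 12.4 N at standstill. One slightly firmer press, then I withdraw.

```bash
python3 -m inch '[{"xyz":[-0.15,-0.08,0.04],"spin":0},{"xyz":[-0.25,-0.08,0.04],"spin":0},{"xyz":[-0.25,-0.08,0.04],"spin":0}]'
python3 -m inch '[{"xyz":[0.1,0,0],"spin":0},{"xyz":[0.3,-0.05,0],"spin":0},{"xyz":[0.6,-0.1,0],"spin":0},{"xyz":[1.2,-0.1,0],"spin":0},{"xyz":[1.9,-0.1,0],"spin":0},{"xyz":[2.4,-0.1,0],"spin":0},{"xyz":[2.4,-0.1,0],"spin":0}]'
python3 -c "
from h import *
goto(554.5,260,35,89.2)"
```

```text
t: 13.8
ee_pos: [554.0, 110.2, 36.8]
orientation: [-2.241, -2.199, -0.036]
ft_force: [-0.8, 16.0, 3.3]
width: 15.8
t: 14.5
ee_pos: [553.4, 135.0, 37.2]
orientation: [-2.24, -2.2, -0.036]
ft_force: [-0.1, 0.4, -0.8]
width: 15.9
t 14.5 ee [553.4 135.   37.2] yaw 88.98 tilt [ 0.015  0.017 -1.   ] F [-0.1  0.4 -0.8] w 15.9
xyz cm [12.49 -0.12  0.43] spin -0.22
```

```bash
python3 -m inch '[{"xyz":[0.5,0,0],"spin":0},{"xyz":[1.5,0,0.02],"spin":0},{"xyz":[2.5,0,0.04],"spin":0},{"xyz":[3.5,-0.03,0.06],"spin":0},{"xyz":[4.5,-0.04,0.08],"spin":0},{"xyz":[5.5,-0.05,0.1],"spin":0},{"xyz":[6.5,-0.06,0.12],"spin":0},{"xyz":[7.5,-0.07,0.14],"spin":0},{"xyz":[8.5,-0.08,0.16],"spin":0},{"xyz":[9.5,-0.09,0.18],"spin":0},{"xyz":[10.5,-0.1,0.2],"spin":0},{"xyz":[11.5,-0.1,0.2],"spin":0},{"xyz":[12.5,-0.1,0.2],"spin":0},{"xyz":[13.5,-0.1,0.2],"spin":0},{"xyz":[14.5,-0.1,0.2],"spin":0},{"xyz":[15.5,-0.1,0.2],"spin":0},{"xyz":[16.3,-0.1,0.2],"spin":0},{"xyz":[16.5,-0.1,0.2],"spin":0},{"xyz":[16.5,-0.1,0.2],"spin":0}]'
python3 - <<'E'
from h import *
goto(554.5,300,17,89.2)
im2=ctrl.get_image("top");im=ctrl.get_image("scene")
b=cv2.resize(im2[235:280,320:460],None,fx=5.7,fy=5.7,interpolation=cv2.INTER_CUBIC)
b=cv2.convertScaleAbs(b,alpha=1.5)
a=cv2.resize(im[150:290,300:480],None,fx=2.4,fy=2.4)
c=np.zeros((600,800,3),np.uint8);c[:b.shape[0],:b.shape[1]]=b;c[260:260+336,:432]=a
cv2.imwrite("pics/e.png",c[:,:,::-1])
E
```

```text
t: 16.4
ee_pos: [555.3, 300.3, 38.0]
orientation: [-2.24, -2.201, -0.036]
ft_force: [0.2, 0.3, -0.4]
width: 15.8
t 16.4 ee [555.3 300.3  38. ] yaw 89.01 tilt [ 0.015  0.017 -1.   ] F [ 0.2  0.3 -0.4] w 15.8
xyz cm [-0.07 -0.11  2.1 ] spin -0.19
```

View pics/e.png

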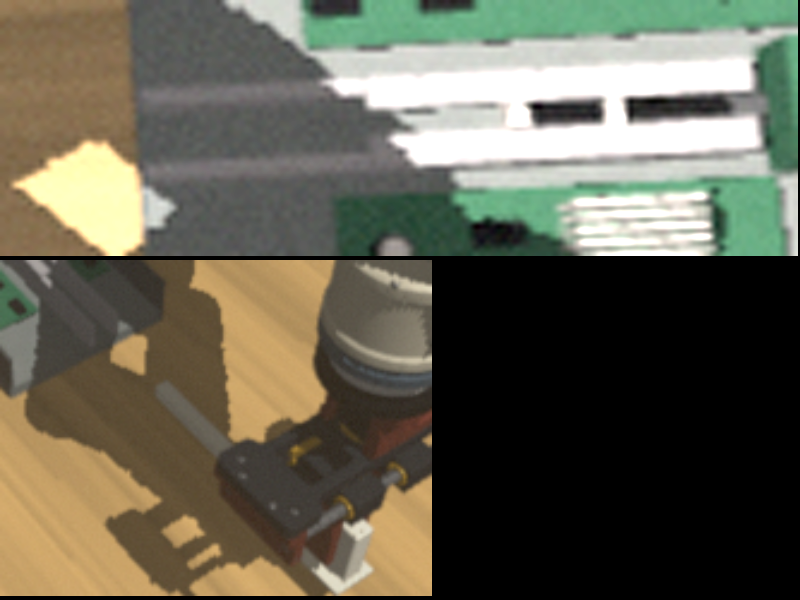

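The module stayed seated against the carriage, with the same marks at 530–605 and 625–727, and the stick is clear. Lowering it now.

```bash
python3 -m inch '[{"xyz":[0,0,0.4],"spin":0},{"xyz":[0,0,0.8],"spin":0},{"xyz":[0,0,1.2],"spin":0},{"xyz":[0,0,1.5],"spin":0},{"xyz":[0,0,1.5],"spin":0}]'
python3 -m inch '[{"xyz":[0,0,0.1],"spin":0},{"xyz":[0,0,0.2],"spin":0},{"xyz":[0,0,0.3],"spin":0},{"xyz":[0,0,0.3],"spin":0}]'
python3 -m inch '[{"xyz":[0,0,0.1],"spin":0},{"xyz":[0,0,0.2],"spin":0},{"xyz":[0,0,0.2],"spin":0}]'
```

```text
t: 17.0
ee_pos: [555.1, 299.7, 22.2]
orientation: [-2.24, -2.2, -0.034]
ft_force: [0.1, -0.6, -1.4]
width: 15.9
t: 17.4
ee_pos: [555.2, 299.9, 19.4]
orientation: [-2.24, -2.2, -0.034]
ft_force: [-0.3, 0.4, 1.0]
width: 15.6
t: 17.7
ee_pos: [555.4, 300.2, 17.5]
orientation: [-2.24, -2.2, -0.035]
ft_force: [1.0, 1.7, 1.9]
width: 15.7
```

Down on the bench to within about 0.5 mm. Releasing with a partial opening (fully open isn't needed), then rising.

```bash
python3 -m inch '[{"xyz":[0,0,0.03],"spin":0},{"xyz":[0,0,0.03],"spin":0},{"xyz":[0,0,0.03],"spin":0},{"xyz":[0,0,0.03],"spin":0},{"xyz":[0,0,0.03],"spin":0},{"xyz":[0,0,0.03],"spin":0},{"xyz":[0,0,0.03],"spin":0},{"xyz":[0,0,0.03],"spin":0}]' 0.3
python3 -m inch '[{"xyz":[0,0,-0.5],"spin":0},{"xyz":[0,0,-2],"spin":0},{"xyz":[0,0,-4],"spin":0},{"xyz":[0,0,-7],"spin":0},{"xyz":[0,0,-10],"spin":0},{"xyz":[0,0,-13],"spin":0},{"xyz":[0,0,-16],"spin":0},{"xyz":[0,0,-18],"spin":0},{"xyz":[0,0,-18],"spin":0},{"xyz":[0,0,-18],"spin":0}]'
python3 - <<'E'
from h import *
im2=ctrl.get_image("top");im=ctrl.get_image("scene")
b=cv2.resize(im2[235:280,320:460],None,fx=5.7,fy=5.7,interpolation=cv2.INTER_CUBIC)
c=np.zeros((600,800,3),np.uint8);c[:b.shape[0],:b.shape[1]]=b
c[260:600,:544]=cv2.resize(im,(544,340))
cv2.imwrite("pics/f.png",c[:,:,::-1])
E
```

```text
t: 18.5
ee_pos: [555.5, 300.2, 17.3]
orientation: [-2.24, -2.2, -0.035]
ft_force: [-0.5, -1.1, 0.2]
width: 61.3
t: 19.5
ee_pos: [552.8, 297.2, 198.0]
orientation: [-2.24, -2.201, -0.037]
ft_force: [0.8, 0.3, -0.3]
width: 61.2
```

View pics/f.png

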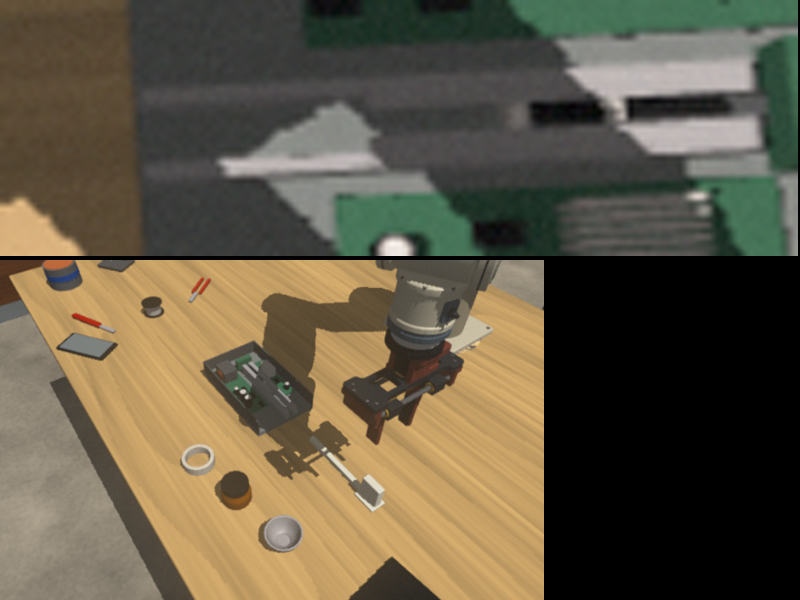

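The stick stands on its foot on the bench and has been let go. The module is still seated and the tape, jar and tin look undisturbed, so I'm handing in.

```bash
python3 -c "
from workcell import ctrl
print(ctrl.close_job())"
```

```text
the job is handed in; nothing more can be done
None
```

The job is done and handed in at about 19.6 s. I gripped the push stick, fed the module along the channel with its tip, pressed it home, drew the stick out, laid it back on the bench and let go.

- **Seating:** The carriage resisted with about 7 N as it slid. At the end the force rose to 12.4 N and then 16 N with the arm hardly moving. The top view showed the carriage about 12 mm further in, and the module was in the same place after the stick came out.
- **Stick:** It stands on its foot on the bench in front of the chassis, not at its exact starting place.
- **Other things:** The tape, jar and tin look undisturbed in the last picture, by eye only. The gripper was about 180 mm above the bench and touching nothing.
- **Disagreements:** The scene camera suggested the bar's tip sagged about 4 mm; the top view could not confirm it, and it did no harm. The tool also tilted by about 1.3° while pressing. The interface could not correct this, so the stick was set down very slightly tilted and was standing flat once released.

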